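Set the low lid rest level with its mate

ROBOT

A 6-joint arm with a two-finger parallel gripper is mounted at the origin on the work surface. World frame = base frame: x ahead of the robot, y to its left, z up, the work surface at z = 0. Lengths are in mm, angles in degrees, forces in N, time in s.
With the tool pointing down it reaches from about 300 to 850 mm from the base axis. Payload 4.2 kg.
Tool frame: the origin (TCP) lies on the centre line of the jaws, within the pads' length; the fingertips stand 11 mm ahead of it and the grasp point (between the pads) lies 8 mm behind it; z points along the fingers, y is the line along which they close (so a half turn about z gives the same grasp; the last joint's range is limited). The gripper opens to 91 mm and grips with 3 to 60 N. Pads are 32 mm wide; open, the fingers measure 118 mm over their backs; the gripper's body (76 mm by 178 mm) begins 60 mm behind the grasp point.
Start: joints at [-64.572, 18.312, 89.639, -0, 72.044, -1.146], TCP at [257.231, -514.27, 224.976] pointing down, gripper open.
Joint ranges: [-177.97, 177.97], [-48.28, 115.42], [12.27, 149.76], [-77.06, 257.06], [2.81, 150.46], [-146.56, 146.56]. Speed limits (degrees/s): [147.25, 147.25, 180, 180, 180, 180].

INTERFACE

Orientations are given as [roll, pitch, yaw] about the fixed x, y, z axes, in that order (R = Rz(yaw) Ry(pitch) Rx(roll)).
In Python, from workcell import env, grab_frame, camera_model, models gives the robot as it stands.
- The arm moves only by the shell command python3 -m crank 'ROWS' [FORCE]. ROWS is text: rows parted by semicolons, each of 7 numbers parted by spaces: the closure, from -1 (fully open) to 1 (shut), so that 0 is half open, then the shift along the tool's x, y, z in mm, then the turn, a rotation vector about the tool's x, y, z in degrees. A call has 1 to 10 rows; each row shifts and turns the commanded pose from where the row before left it, along the tool's axes as they then stand; what a row does not reach is not made up. A row lasts 1/8 s, in which the tool goes at most 62.5 mm and 10.7 degrees, less where a joint would pass 70% of its speed; a pose out of reach is approached as far as the arm can. A call is refused whole if a number of a shift passes 62.5 or a number of a turn 10.7, either way. A call with a gripper value outside its range is refused whole. The fingers move at their own pace and stop on an object; FORCE is the grip in N (left out, the last holds). Time passes only in rows, so rows that do not move let the fingers close. It gives the time, the measured TCP pose, the force, the opening and the grip force at its end, in the units of the state.
- env.state(): the state, without advancing time (a new reading comes with each control period).
- grab_frame(name): name is "scene" or "top" or "wrist"; returns the picture (384x512x3 uint8, blue, green, red); there is no depth.
- camera_model(name): a dict with "K" (3x3 intrinsics, pixels), "k1" (the pictures are not rectified: a ray, as slopes to the right and down, at radius r is drawn at 1 + k1 r^2 times it, then the intrinsics apply), "R" (3x3) and "t" (3): a world point X has camera coordinates R X + t; the wrist camera has in their place "mount" (4x4, takes a point from camera to tool coordinates, whose origin is the TCP and whose axes are the flange's). Camera axes: x right, y down, z forward; pixel columns grow to the right and rows downward; lengths in mm; the calibration is good to about 2 mm. A picture is of the moment at which its call begins: read the wrist's pose just before it. camera_model takes no time and is no camera call.
- env.job_done(): hands the job in; it is judged then, once.
Trained networks look in the newest picture that a camera, given by its name, has taken for a name from the list of things; names that differ only in an ending like _2 or _b are one class to them, and where a whole thing is asked for, a point or a joint stands for the part that bears it (a point fixed in the world has none). Each returns a list of dicts, best first, with "p" (0 to 1); they miss things now and then, are a little off and sometimes report something else, mostly with a low value. They report only what shows in the picture. A call takes as long as a camera call. They do not tell look-alikes from the thing itself.
- models.search_frame(name, camera): "point" ([x, y, z] in mm, in world coordinates, good to about 4 mm: the middle of the surface that is visible of it).
The state is a dict: "time_s": time; "qpos": joint angles; "qvel": joint speeds; "effort": joint torques, N m; "ee_pos": TCP position; "ee_rot": TCP orientation; "force": force on the tool from outside, world axes, zero at the start; "torque": the same for the moment, N m; "gripper_width": finger opening in mm; "gripper_force": force on a finger pad.
Only numpy, scipy, OpenCV 4.12 (cv2) and the standard library are available. Lean on these libraries where they do the work, as an engineer would, in place of code of your own. Each camera call takes 0.05 s, during which the arm holds its last target. There are 200 camera calls.

TASK

The two telescoping T-bar rests on the bench are to carry the reactor's lid, but one was left lower than the other. Twist the low rest's T-bar anticlockwise (seen from above) to unlock it, slide it straight up until its bar is level with the other rest's bar, then twist it back clockwise all the way to lock it, and let go. Leave the other rest as it is.

Things in the scene. Friction and masses are not known exactly. Their poses are not given: they have to be found in the camera images.
- low_bar (a point): Centre of the low rest's aluminium T-bar, the one to raise: level, 80 long (x) x 16 (y) x 24 mm high (z up); two rubber pads 3 high on top, 21 to 39 from the middle. It sits on a 15 mm rod (22 wide just below the bar) in a fixed steel tube, 36 diameter; its black collar (44) tops out 125 above the bench. Starts 163 to 175 mm up; travel 160 to 250. Bar and rod turn and slide as one.
- low_twist (a joint): Twist of the low bar, rad: 0 = locked at its stop (bar along the 120 mm side of the 120 x 80 x 12 base plate), its start; grows anticlockwise from above to the stop at 1.05, unlocked. The brake frees the rod above 0.55; locked, it takes some 0.2 N m to turn and holds about 20 N of pull. Free: 3 N of sliding friction, 0.03 N m to turn. It stays where left (weight balanced).
- set_bar (a point): Centre of the T-bar of the other rest, same make and sizes, axes as for the low bar; already set and locked: the height to match, not to be disturbed. Its bar centre is 205 to 240 mm above the bench. The columns, fixed to the bench, stand at least 200 mm apart, one to the robot's left, one to its right; either may be the low one.
- set_twist (a joint): Twist of the other rest's bar, rad: 0 = locked, where it is and must stay.
Things that resemble listed ones, but are neither listed nor needed, are in the scene too. Leave any orange or yellow look-alike of the part that bears set_bar alone.

How it is judged:
By the outcome, as a careful person would: the job done as asked, in the order asked, and still so for the second after the job is handed in, with the robot touching nothing.
It also fails if it takes over 37 s, if anything falls off the work surface, if the arm or the gripper's body presses on something with over 40 N, if the wrist force passes 120 N, or if a joint passes its speed limit or range.

## Working session

There is one attempt and no reset: what is moved stays moved. The work goes in short steps, Python scripts to look and compute and a shell command to move; the robot and the scene stay as the last step left them, time stands still between calls to the robot, and variables do not carry over. Pictures are saved under pics/ and viewed, at most 10 in all, crops included, and the job is handed in when it is done.

```bash
mkdir -p pics; ls
cat > h.py <<'E'
from workcell import env, grab_frame, camera_model, models
import numpy as np, cv2
E
python3 - <<'E'
from h import *
for c in ("scene","top"):
    im=grab_frame(c); cv2.imwrite(f"pics/{c}0.png",im)
    for n in ("low_bar","set_bar"):
        for d in models.search_frame(n,c): print(c,n,np.round(d["point"]),round(d["p"],2))
    m=camera_model(c); R=np.array(m["R"]);print(c,-R.T@np.array(m["t"]),R.round(2).tolist(),m["K"],m["k1"])
a=cv2.imread("pics/scene0.png");b=cv2.imread("pics/top0.png")
cv2.imwrite("pics/both0.png",cv2.resize(np.vstack([a,b]),None,fx=.78,fy=.78))
s=env.state();print(s)
E
```

```text
pics
scene low_bar [565. 166. 182.] 0.73
scene set_bar [ 580. -118.  222.] 0.98
scene set_bar [ 578. -271.  167.] 0.85
scene set_bar [ 376. -196.  172.] 0.56
scene [1090.9615844   272.39090541  966.58876692] [[-0.42, 0.91, -0.01], [0.71, 0.32, -0.63], [-0.57, -0.27, -0.78]] [[494.0306563    0.         252.55049467]
 [  0.         494.0306563  194.51641977]
 [  0.           0.           1.        ]] -0.05371719450242793
top low_bar [555. 158. 183.] 0.66
top low_bar [ 569. -124.  223.] 0.33
top set_bar [ 571. -123.  229.] 0.86
top set_bar [ 573. -276.  173.] 0.66
top set_bar [ 368. -198.  170.] 0.64
top [407.20650401 -41.2947551  749.98658554] [[-0.02, -1.0, 0.01], [-0.99, 0.02, -0.14], [0.14, -0.01, -0.99]] [[360.47373844   0.         255.49112816]
 [  0.         360.47373844 190.49082215]
 [  0.           0.           1.        ]] -0.012732179757641156
{'time_s': 0.3, 'qpos': array([-6.45713783e+01,  1.83253941e+01,  8.96614967e+01, -3.76594633e-03,
        7.20419395e+01, -1.14731629e+00]), 'qvel': array([-0.01409285, -0.11543126, -0.16105198,  0.05772026, -0.06740664,
       -0.04474826]), 'effort': array([-6.82852860e-04, -4.11942244e+01, -2.31822860e+01,  7.26475473e-02,
        4.18063207e-02, -8.68773009e-05]), 'ee_pos': array([ 257.15506675, -514.13470639,  224.68787701]), 'ee_rot': array([-1.79971104e+02,  3.00390248e-03,  2.65771008e+01]), 'force': array([ 0.56751993, -0.73395971, -0.62480779]), 'torque': array([ 0.00442809,  0.03059878, -0.05490437]), 'gripper_force': 0.0, 'gripper_width': 91.28022871451753}
```

View pics/scene0.png

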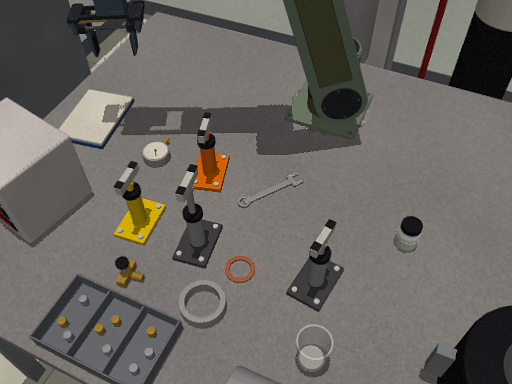

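View pics/top0.png

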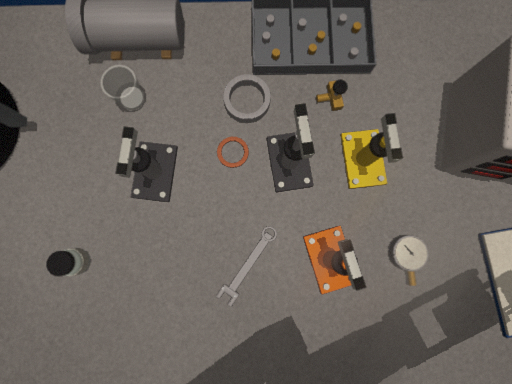

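Run:
```python
from h import *
a=cv2.imread("pics/scene0.png");b=cv2.imread("pics/top0.png")
A=cv2.resize(a[110:320,100:360],None,fx=2,fy=2,interpolation=2)
B=cv2.resize(b[90:215,100:420],None,fx=2,fy=2,interpolation=2)
W=max(A.shape[1],B.shape[1]);p=lambda i:cv2.copyMakeBorder(i,0,0,0,W-i.shape[1],0)
o=np.vstack([p(A),p(B)]);o=cv2.resize(o,None,fx=.88,fy=.88);print(o.shape)
cv2.imwrite("pics/crop.png",o)
m=camera_model("wrist");print(np.round(m["mount"],3).tolist(),m["K"],m["k1"])
```

```text
(590, 563, 3)
[[-0.0, -0.955, -0.295, 84.222], [1.0, 0.0, -0.0, 0.926], [0.0, -0.295, 0.955, -160.215], [0.0, 0.0, 0.0, 1.0]] [[338.55683839   0.         252.52930965]
 [  0.         338.55683839 196.74072308]
 [  0.           0.           1.        ]] -0.014176739489189433
```

View pics/crop.png

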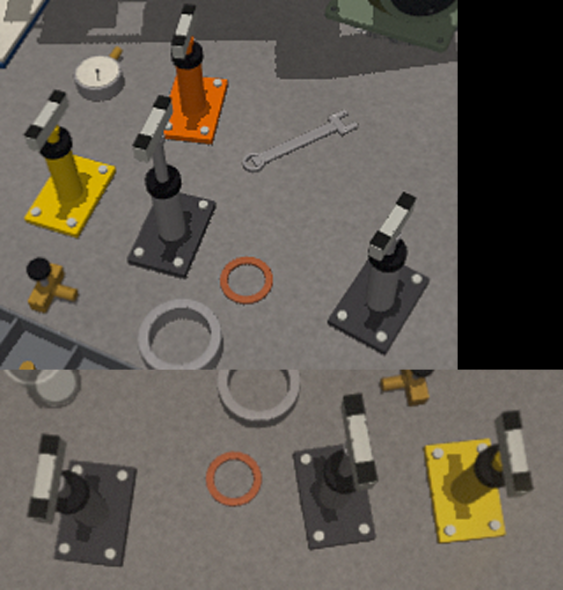

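Candidates: the grey rest at scene (322,245)/top (125,150) is shorter, so it is the low one. The grey rest at scene (188,185)/top (304,129) is taller, so it is the set one. Yellow at (128,180) and orange at (205,130) are look-alikes, and I'll leave them alone. First I go above the set bar to measure it.

```bash
python3 -m crank '-1 0 0 -40 0 0 0; -1 0 0 -55 0 0 0; -1 56 -26 0 0 0 0; -1 57 -26 0 0 0 0; -1 57 -26 0 0 0 0; -1 57 -26 0 0 0 0; -1 57 -26 0 0 0 0; -1 57 -26 0 0 0 0; -1 57 -26 0 0 0 0; -1 57 -26 0 0 0 0' ; python3 -m crank '-1 0 0 0 0 0 6.3; -1 0 0 0 0 0 6.3; -1 0 0 0 0 0 0; -1 0 0 0 0 0 0'
python3 - <<'E'
from h import *
s=env.state();print(s["time_s"],s["ee_pos"],s["ee_rot"])
im=grab_frame("wrist");cv2.imwrite("pics/w1.png",im)
for n in ("low_bar","set_bar"):
    for d in models.search_frame(n,"wrist"): print(n,np.round(d["point"]),round(d["p"],2))
E
```

```text
time_s: 1.55
ee_pos: [571.5, -123.8, 320.0]
ee_rot: [180.0, -0.0, 26.6]
force: [0.5, -0.6, 0.2]
gripper_width: 91.0
gripper_force: 0.0
time_s: 2.05
ee_pos: [570.3, -125.6, 320.0]
ee_rot: [180.0, 0.0, 14.0]
force: [-0.2, -0.9, 0.5]
gripper_width: 91.1
gripper_force: 0.0
2.05 [ 570.33731868 -125.63139984  319.96186207] [1.79996290e+02 1.81804959e-03 1.40476339e+01]
set_bar [ 576. -275.  176.] 0.65
set_bar [ 403. -192.  168.] 0.6
```

View pics/w1.png

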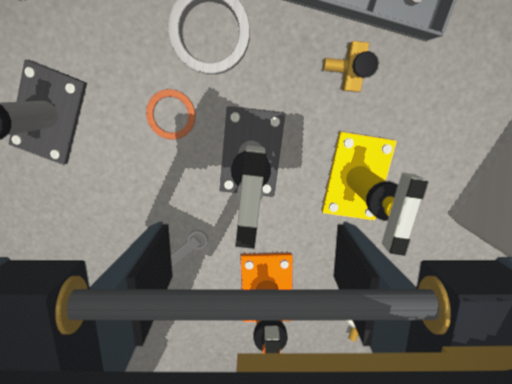

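The wrist view shows the set bar's near pad end at about (246,245), with its far pad merging into the black collar near (251,155). Two side-shifted views will give it parallax.

```bash
cat >> h.py <<'E'
import pickle
from scipy.spatial.transform import Rotation as Ro
from scipy.optimize import least_squares
def snap(name):
    s=env.state(); im=grab_frame("wrist"); pickle.dump((s["ee_pos"],s["ee_rot"],im),open(name+".pkl","wb"))
    print(s["time_s"],s["ee_pos"].round(2),s["ee_rot"].round(2)); return im
_m=camera_model("wrist");_M=np.array(_m["mount"]);_K=np.array(_m["K"])
def proj(P,pos,rot):
    R=Ro.from_euler("xyz",rot,degrees=True).as_matrix()
    X=((np.atleast_2d(P)-pos)@R-_M[:3,3])@_M[:3,:3]
    u=X[:,:2]/X[:,2:]; u=u*(1+_m["k1"]*(u**2).sum(1,keepdims=True))
    return u*[_K[0,0],_K[1,1]]+_K[:2,2]
E
python3 -m crank '-1 -12 -30 0 0 0 0; -1 -13 -30 0 0 0 0; -1 0 0 0 0 0 0; -1 0 0 0 0 0 0'|head -2; python3 -c "from h import *;snap('sA')"
python3 -m crank '-1 0 60 0 0 0 0; -1 0 60 0 0 0 0; -1 0 0 0 0 0 0; -1 0 0 0 0 0 0'|head -2; python3 -c "
from h import *
snap('sB')
def c(n,p):
    pos,rot,im=pickle.load(open(n+'.pkl','rb')); u=proj(p,pos,rot)[0].astype(int); print(n,u)
    x,y=u[0]-50,max(u[1]-75,0); print(x,y); return cv2.resize(im[y:y+145,x:x+98],None,fx=4,fy=4,interpolation=cv2.INTER_CUBIC)
cv2.imwrite('pics/s.png',np.hstack([c('sA',[573,-121,222]),c('sB',[573,-121,222])]))"
```

```text
time_s: 2.7
ee_pos: [532.1, -73.8, 320.2]
2.7 [532.1  -73.78 320.19] [ 1.7995e+02 -5.0000e-02  1.3980e+01]
time_s: 3.25
ee_pos: [560.7, -190.1, 319.4]
3.25 [ 560.74 -190.13  319.39] [-1.7994e+02  4.0000e-02  1.3910e+01]
sA [322 167]
272 92
sB [169 167]
119 92
```

View pics/s.png

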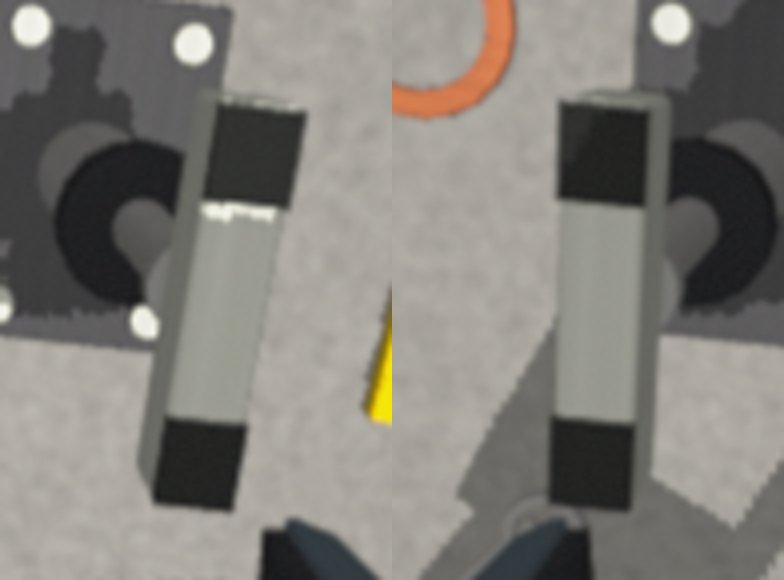

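```bash
cat >> h.py <<'E'
def fit(views,x0):
    """views: list of (pkl, offset, [(X,y,z,u,v)...]) crop pixels at 4x"""
    D=[]
    for n,o,pts in views:
        pos,rot,_=pickle.load(open(n+".pkl","rb")); a=np.array(pts,float)
        D.append((pos,rot,a[:,:3],np.array(o)+(a[:,3:]+.5)/4-.5))
    def f(p):
        c,s=np.cos(np.radians(p[3])),np.sin(np.radians(p[3])); R=np.array([[c,-s,0],[s,c,0],[0,0,1]])
        return np.concatenate([(proj(L@R.T+p[:3],pos,rot)-uv).ravel() for pos,rot,L,uv in D])
    r=least_squares(f,x0,loss="soft_l1"); print(r.x.round(2),"rms px",np.sqrt(np.mean(r.fun**2)).round(2)); print(r.fun.reshape(-1,2).round(1).tolist()); return r.x
E
python3 -c "
from h import *
fit([('sA',(272,92),[(39,-8,15,306,112),(21,-8,15,290,209),(-39,-8,15,233,511),(-21,-8,12,246,424),(-21,8,12,166,417)]),
('sB',(119,92),[(39,8,15,168,103),(21,8,15,166,203),(-39,8,15,157,503),(-21,8,12,163,417),(-21,-8,12,242,423)])],[573,-121,222,14])"
```

```text
[ 572.82 -123.57  215.52    7.89] rms px 0.45
[[0.3, 0.3], [-0.2, 0.8], [0.0, 0.8], [-0.1, -0.2], [-0.3, -0.5], [-0.2, -0.3], [-0.3, -0.4], [0.0, 0.7], [0.1, -0.7], [0.9, -0.1]]
```

```bash
python3 -m crank '-1 8 -58 0 0 0 0; -1 8 -59 0 0 0 0; -1 8 -59 0 0 0 0; -1 8 -59 0 0 0 0; -1 8 -58 0 0 0 0; -1 0 0 22 0 0 7.3; -1 0 0 22 0 0 7.3; -1 0 0 0 0 0 7.3; -1 0 0 0 0 0 0; -1 0 0 0 0 0 0'|head -3; python3 -c "from h import *;snap('lB')"
python3 -m crank '-1 0 -60 0 0 0 0; -1 0 -60 0 0 0 0; -1 0 0 0 0 0 0; -1 0 0 0 0 0 0'|head -2; python3 -c "
from h import *
snap('lA')
def c(n,p):
    pos,rot,im=pickle.load(open(n+'.pkl','rb')); u=proj(p,pos,rot)[0].astype(int); print(n,u)
    x,y=u[0]-50,max(u[1]-75,0); print(x,y); return cv2.resize(im[y:y+145,x:x+98],None,fx=4,fy=4,interpolation=cv2.INTER_CUBIC)
cv2.imwrite('pics/l.png',np.hstack([c('lA',[562,160,170]),c('lB',[562,160,170])]))"
```

```text
time_s: 4.55
ee_pos: [528.6, 104.8, 276.5]
ee_rot: [-180.0, -0.1, -7.8]
4.55 [528.59 104.81 276.54] [-1.7998e+02 -6.0000e-02 -7.7700e+00]
time_s: 5.1
ee_pos: [545.1, 222.8, 275.9]
5.1 [545.11 222.77 275.91] [179.95   0.    -7.86]
lA [326 169]
276 94
lB [178 169]
128 94
```

View pics/l.png

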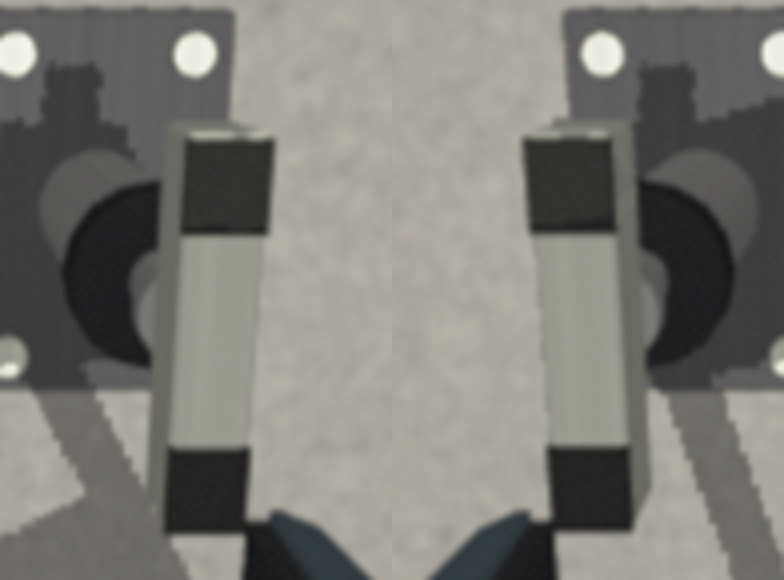

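```bash
python3 -c "
from h import *
p=fit([('lA',(276,94),[(39,-8,15,275,138),(21,-8,15,268,235),(-39,-8,15,246,532),(-21,-8,12,249,448),(-21,8,12,168,448)]),
('lB',(128,94),[(39,8,15,131,138),(21,8,15,138,234),(-39,8,15,159,530),(-21,8,12,155,447),(-21,-8,12,236,447)])],[562,160,170,-8])
pos,rot,_=pickle.load(open('lA.pkl','rb'))
R=Ro.from_euler('xyz',rot,degrees=True).as_matrix(); print('to TCP at centre +3:',R.T@(p[:3]+[0,0,3]-pos),'yaw',p[3]-rot[2])"
```

```text
[557.27 160.66 171.06  -7.91] rms px 0.53
[[0.4, 0.2], [0.2, 0.5], [-0.3, 1.1], [-0.2, -0.5], [-0.2, -0.5], [-0.5, -0.2], [-0.3, 0.3], [0.1, 1.0], [0.4, -0.8], [0.4, -0.8]]
to TCP at centre +3: [ 20.54299751  59.77648536 101.90444541] yaw -0.04187589210113973
```

```bash
python3 -m crank '-1 10.5 30 0 0 0 0; -1 10 30 0 0 0 0; -1 0 0 40 0 0 0; -1 0 0 40 0 0 0; -1 0 0 22 0 0 0; 1 0 0 0 0 0 0;1 0 0 0 0 0 0;1 0 0 0 0 0 0;1 0 0 0 0 0 0;1 0 0 0 0 0 0' 45; python3 -m crank '1 0 0 0 0 0 0;1 0 0 0 0 0 0;1 0 0 0 0 0 0;1 0 0 0 0 0 0' 45
```

```text
time_s: 6.4
ee_pos: [557.5, 160.9, 174.4]
ee_rot: [-180.0, -0.0, -7.9]
force: [-0.1, -0.0, -1.1]
gripper_width: 44.2
gripper_force: 0.0
time_s: 6.9
ee_pos: [557.3, 161.0, 173.9]
ee_rot: [-180.0, 0.0, -7.9]
force: [0.1, 1.1, 0.2]
gripper_width: 15.5
gripper_force: 45.0
```

```bash
python3 -m crank '1 0 0 0 0 0 -5; 1 0 0 0 0 0 -9; 1 0 0 0 0 0 -9;1 0 0 0 0 0 -9;1 0 0 0 0 0 -9;1 0 0 0 0 0 -9;1 0 0 0 0 0 -5;1 0 0 0 0 0 0;1 0 0 0 0 0 0'; python3 -c "
from h import *
s=env.state();print(s['torque'],s['ee_pos'])"
```

```text
time_s: 8.02
ee_pos: [557.6, 161.5, 173.9]
ee_rot: [-180.0, -0.1, 47.0]
force: [0.7, 3.3, -1.6]
gripper_width: 15.9
gripper_force: 45.0
[ 0.78820687 -0.17539315  0.02784876] [557.57261933 161.51387764 173.93986664]
```

```bash
python3 -m crank '1 0 0 -3 0 0 0;1 0 0 -8 0 0 0;1 0 0 -10 0 0 0;1 0 0 -10 0 0 0;1 0 0 -8 0 0 0;1 0 0 -4 0 0 0;1 0 0 -1.5 0 0 0;1 0 0 0 0 0 0;1 0 0 0 0 0 0'
```

```text
time_s: 9.15
ee_pos: [557.5, 161.3, 219.0]
ee_rot: [-180.0, -0.1, 47.0]
force: [1.7, 5.7, -1.6]
gripper_width: 15.7
gripper_force: 45.0
```

```bash
python3 -m crank '1 0 0 0 0 0 5; 1 0 0 0 0 0 9; 1 0 0 0 0 0 9;1 0 0 0 0 0 9;1 0 0 0 0 0 9;1 0 0 0 0 0 9;1 0 0 0 0 0 5;1 0 0 0 0 0 1;1 0 0 0 0 0 0;1 0 0 0 0 0 0'; python3 -c "
from h import *
s=env.state();print(s['torque'],s['ee_pos'],s['ee_rot'])"
```

```text
time_s: 10.4
ee_pos: [557.3, 160.5, 218.9]
ee_rot: [180.0, -0.0, -8.9]
force: [-0.3, 2.2, 3.3]
gripper_width: 16.0
gripper_force: 45.0
[0.61938837 0.12857307 0.33837529] [557.27958513 160.50661692 218.91922065] [ 1.79970450e+02 -1.81794588e-02 -8.88233190e+00]
```

```bash
python3 -m crank '1 0 0 0 0 0 1;1 0 0 0 0 0 1;1 0 0 0 0 0 0;1 0 0 0 0 0 0'; python3 -c "
from h import *
s=env.state();print(s['torque'],s['ee_pos'],s['ee_rot'])"
```

```text
time_s: 10.9
ee_pos: [557.4, 160.6, 218.9]
ee_rot: [180.0, -0.0, -10.8]
force: [-0.9, 1.1, 4.9]
gripper_width: 15.8
gripper_force: 45.2
[0.42468644 0.22573032 1.10101177] [557.40822827 160.55764758 218.9232232 ] [ 1.79953355e+02 -4.69934700e-02 -1.08417519e+01]
```

```bash
python3 -m crank '1 0 0 0 0 0 -1;1 0 0 0 0 0 -1; 0.5 0 0 0 0 0 0;-1 0 0 0 0 0 0;-1 0 0 0 0 0 0;-1 0 0 0 0 0 0;-1 0 0 0 0 0 0;-1 0 0 0 0 0 0;-1 0 0 0 0 0 0;-1 0 0 0 0 0 0'; python3 -m crank '-1 0 0 -25 0 0 0;-1 0 0 -40 0 0 0;-1 0 0 -37 0 0 0;-1 -10 -30 0 0 0 -1;-1 -10 -30 0 0 0 0;-1 0 0 0 0 0 0;-1 0 0 0 0 0 0';python3 -c "from h import *;snap('mA')"
python3 -m crank '-1 0 60 0 0 0 0; -1 0 60 0 0 0 0; -1 0 0 0 0 0 0; -1 0 0 0 0 0 0'|head -2; python3 -c "
from h import *
snap('mB')
def c(n,p):
    pos,rot,im=pickle.load(open(n+'.pkl','rb')); u=proj(p,pos,rot)[0].astype(int); print(n,u)
    x,y=u[0]-50,max(u[1]-75,0); print(x,y); return cv2.resize(im[y:y+145,x:x+98],None,fx=4,fy=4,interpolation=cv2.INTER_CUBIC)
cv2.imwrite('pics/m.png',np.hstack([c('mA',[560,160,215]),c('mB',[560,160,215])]))"
```

```text
time_s: 12.15
ee_pos: [557.3, 160.8, 218.5]
ee_rot: [180.0, -0.0, -8.9]
force: [-0.3, 0.2, 0.4]
gripper_width: 89.6
gripper_force: 0.0
time_s: 13.02
ee_pos: [546.3, 222.7, 320.3]
ee_rot: [180.0, -0.0, -7.9]
force: [-0.2, 0.6, -0.1]
gripper_width: 91.6
gripper_force: 0.0
13.025 [546.35 222.68 320.33] [179.95  -0.    -7.92]
time_s: 13.58
ee_pos: [530.0, 103.8, 320.7]
13.575 [529.99 103.8  320.66] [-1.7996e+02 -3.0000e-02 -8.0200e+00]
mA [326 173]
276 98
mB [177 173]
127 98
```

View pics/m.png

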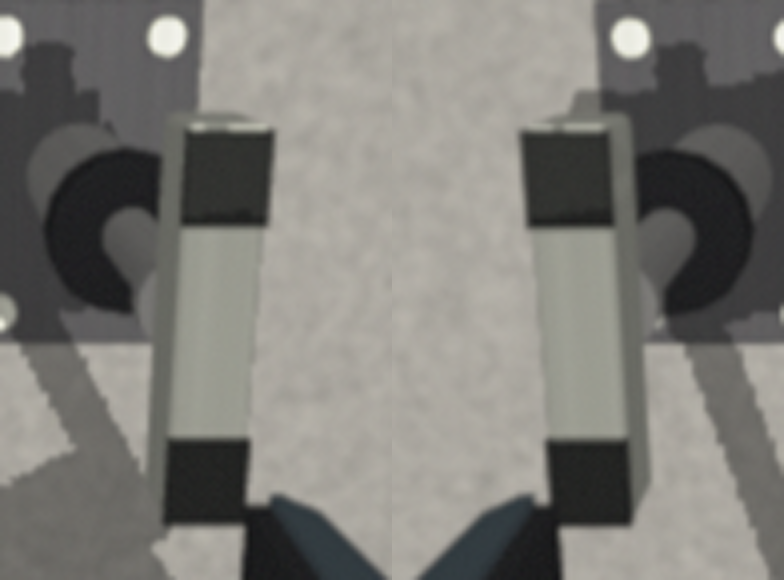

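```bash
python3 -c "
from h import *
p=fit([('mA',(276,98),[(39,-8,15,275,130),(21,-8,15,268,227),(-39,-8,15,246,524),(-21,-8,12,249,440),(-21,8,12,168,440)]),
('mB',(127,98),[(39,8,15,129,130),(21,8,15,136,226),(-39,8,15,158,524),(-21,8,12,154,439),(-21,-8,12,236,439)])],[562,160,215,-8])"
```

```text
[557.33 160.74 216.04  -8.07] rms px 0.51
[[0.5, -0.1], [0.3, 0.2], [-0.3, 0.7], [-0.2, -0.9], [-0.2, -1.0], [-0.5, 0.3], [-0.3, 0.7], [0.2, 0.9], [0.4, -0.5], [0.1, -0.5]]
```

```bash
python3 -c "
from h import *
print(env.job_done())"
```

```text
the job is handed in; nothing more can be done
None
```

The low rest is raised level with the other, measured at 216.0 mm against 215.5 mm; it is twisted back to its stop and released, the other rest was not touched, and the job was handed in at about 13.6 s of the 37 s allowed (verdict not shown to me).

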